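# Fit and lock the dust nozzle on the bayonet collar

## Task

Fit the elbowed dust nozzle to the extraction stub beside the vice: hang it upright by its lugs in the stub's bayonet collar and let go, then swing its mouth round clockwise until the lugs drop into the locking notches. It must end up locked with its mouth facing the vice. Lower it on rather than dropping it, and leave the other loose things on the bench where they are.

Things in the scene. Friction and masses are not known exactly. Their poses are not given: they have to be found in the camera images.
- nozzle_grip (a point): Centre of the dust nozzle's grey square elbow (52 mm along x, 42 mm across y with flat sides, 48 mm high): the place to grip, across y. On the axis of its aluminium tail tube (50 mm across, 56 mm long), 82 mm above the tail's end. x points to the mouth, z up. Starts standing on its tail on the bench; about 0.25 kg
- nozzle_mouth (a point): Centre of the nozzle's open mouth, 95 mm ahead of the axis, same height and axes as nozzle_grip. The hood flares from the elbow's 42 mm to a mouth 90 mm wide (y +-45) and 48 mm high. Pushed sideways on its upright side rim (90 to 95 mm from the axis along x) the hung nozzle turns freely, with about 1 N
- nozzle_lugs (a point): Point on the nozzle's axis level with the undersides of its three equal lugs, 20 mm above the tail's end; axes as nozzle_grip. One lug lies straight under the mouth (+x), the others 120 deg to either side; each is 8 mm wide, 8 mm high and reaches 35 mm from the axis. The tail's end tapers from 50 to 42 mm in its last 7 mm
- station: Fixed station: plywood board 360 x 220 x 18 mm (x -70 to 290) with the aluminium extraction stub at one end, a green vice with a wooden neck blank at the other. Origin on the stub's upright axis at bench height; x points to the vice, z up. Bearings below are about this axis, anticlockwise from +x seen from above. The vice begins 145 mm from the axis; it and the blank are at most 101 mm high
- collar_top (a point): Centre of the stub's open mouth, 100 mm above the bench; axes as station. Bore 53 mm, outside 64 mm. Its wall has three like J-shaped bayonet slots at 120 deg, each open upward at the rim (13 mm wide at the bore, lug 8), leading down to a ledge, then clockwise under a hooked lip for 49 deg to a deeper locking notch. Entered at a wrong slot the nozzle would lock facing away from the vice
- slot_entry (a point): In the slot where the lug under the mouth must enter: bearing 49.25 deg, 30 mm from the stub's axis, on the ledge, 78 mm above the bench. Lowered with its mouth at this bearing the nozzle comes to hang with its lugs on the ledge (the lip's underside is at 90 mm), held only by its weight
- lock_notch (a point): The notch where the lug under the mouth must end: bearing 0 (towards the vice), 30 mm from the stub's axis, on the notch's floor, 70 mm above the bench; 25 deg wide. Turned clockwise from the entry to here, the nozzle falls 8 mm by its own weight and is locked: its lugs can no longer turn back
- reducer: Bystander: a straight round hose reducer of the same grey plastic, no lugs, 58 mm across below and 38 mm above, 105 mm tall, standing; origin under its centre
- wax_tin: Bystander: a low steel tin, 72 mm across, 42 mm high; origin under its centre
- hole_block: Bystander: a drilled wooden block 130 x 75 x 34 mm; origin under its centre
- mallet: Bystander: a wooden mallet lying down, head 70 x 120 x 55 mm at +280 mm along x, handle 26 mm thick; origin on the bench under the handle's end
- brush: Bystander: a hand brush 200 mm long, lying along its x; origin under its middle
- screwdriver: Bystander: a screwdriver 200 mm long, lying along its x; origin under its middle
- offcut: Bystander: a flat wooden offcut about 110 x 58 x 22 mm; origin under its middle
Mind the look-alikes: they are no part of the job. What is shaped like the part that bears nozzle_grip but blue or orange is not meant.

How it is judged:
By the outcome, as a careful person would: the job done as asked, in the order asked, and still so for the second after the job is handed in, with the robot touching nothing.
It also fails if it takes over 67 s, if anything falls off the work surface, if the arm or the gripper's body presses on something with over 40 N, if the wrist force passes 120 N, or if a joint passes its speed limit or range.

## Robot

A 7-joint arm with a two-finger parallel gripper is mounted at the origin on the work surface. World frame = base frame: x ahead of the robot, y to its left, z up, the work surface at z = 0. Lengths are in m, angles in rad, forces in N, time in s.
With the tool pointing down it reaches from about 0.4 to 0.85 m from the base axis. Payload 10.4 kg.
Tool frame: the origin (TCP) lies between the finger pads; the fingertips stand 17 mm ahead of it and the grasp point (between the pads) lies 2 mm behind it; z points along the fingers, y is the direction in which the jaws open and shut (so a half turn about z gives the same grasp; the last joint's range is limited). The gripper opens to 85 mm and grips with 20 to 120 N. Pads are 22 mm wide; open, the fingers measure 114 mm over their backs; the gripper's body (76 mm by 85 mm) begins 54 mm behind the grasp point. The pads swing forward as they close: fully open they stand 13 mm farther back than shut.
Start: joints at [1.082, 0.332, -0.065, 1.46, 0.022, 1.35, -0.088], TCP at [0.281, -0.558, 0.248] pointing down, gripper open.
Joint ranges: [-2.6, 2.6], [-0.5, 2.12], [-1.47, 1.34], [0.16, 2.42], [-1.27, 4.41], [0.06, 2.06], [-2.6, 2.6]. Speed limits (rad/s): [2.22, 2.22, 2.79, 2.79, 3.14, 3.14, 3.14].

## Interface

Orientations are given as a unit quaternion [x, y, z, w].
In Python, from workcell import manip gives the robot as it stands.
- The arm moves only by the tool jog_arm, never from a script. Its argument "steps" is one flat list of numbers, 5 for each row, row after row: the finger opening in m, from 0 to 0.0854, then the shift along the tool's x, y, z in m, then the turn about the tool's z in rad. In form: [gripper, x, y, z, twist, gripper, x, y, z, twist, ...]. A call has exactly 10 rows; each row is the pose to reach, as a shift and turn from the pose commanded when the call began, along the tool's axes at that moment; what a row does not reach only later rows make up. A row lasts 1/10 s, in which the tool goes at most 50 mm and 8.59 degrees, less where a joint would pass 70% of its speed; a pose out of reach is approached as far as the arm can. A call with a gripper value outside its range is refused whole. The fingers move at their own pace and stop on an object; "grip_force" is the grip in N (left out, the last holds). Time passes only in rows, so rows that repeat a pose let the fingers close, or fill a call up. It gives the time, the measured TCP pose, the force and the opening at its end, in the units of the state.
- manip.get_obs(): the state, without advancing time (a new reading comes with each control period).
- manip.camera(name): name is "scene" or "side" or "wrist"; returns (picture, depth): 384x512x3 uint8, red, green, blue; 384x512 float32, m along the optical axis (not along the pixel's ray), 0 where there is no reading.
- manip.calibration(name): a dict with "mtx" (3x3 intrinsics, pixels), "world_to_cam" (4x4, takes a point from world to camera coordinates). Camera axes: x right, y down, z forward; pixel columns grow to the right and rows downward; lengths in m; the calibration is good to about 2 mm. The wrist camera is an equidistant fisheye: a pixel r from the principal point sees the ray r / f radians off the axis. A picture is of the moment at which its call begins: read the wrist's pose just before it. calibration takes no time and is no camera call; for the wrist camera it gives the pose at the moment of the call.
- manip.hand_in(): hands the job in, once; it reports no verdict.
The state is a dict: "clock": time; "joint_pos": joint angles; "joint_velocities": joint speeds; "tau": joint torques, N m; "position": TCP position; "ee_rot": TCP orientation; "ft_force": force on the tool from outside, world axes, zero at the start; "torque": the same for the moment, N m; "grip_width": opening from 0.0 (shut) to 1.0 (fully open).
Only numpy, scipy, OpenCV 4.12 (cv2) and the standard library are available. Lean on these libraries where they do the work, as an engineer would, in place of code of your own. Each camera call takes 0.05 s, during which the arm holds its last target.

## Working session

There is one attempt and no reset: what is moved stays moved. The work goes in short steps, Python scripts to look and compute and a tool call to move; the robot and the scene stay as the last step left them, time stands still between calls to the robot, and variables do not carry over. Pictures are saved under pics/ and viewed, and the job is handed in when it is done.

Besides the shell and the picture viewer there is one more tool, called after "Call:" as name(argument=value, ...), one argument or row to a line, values as JSON. jog_arm: Moves the arm, as the interface text tells. Its arguments: {"type":"object","properties":{"steps":{"type":"array"},"grip_force":{"type":"number"}},"required":["steps"]}

```bash
mkdir -p pics; ls; cat > h.py <<'E'
import numpy as np, cv2
from workcell import manip
def save(name,fn):
    im,d=manip.camera(name); cv2.imwrite('pics/'+fn+'.png',im[:,:,::-1]); np.savez('pics/'+fn+'.npz',im=im,d=d,**{k:np.array(v) for k,v in manip.calibration(name).items()}); return im,d
def pts(z):
    d=z['d']; K=z['mtx']; T=np.linalg.inv(z['world_to_cam']); v,u=np.mgrid[:d.shape[0],:d.shape[1]]
    p=np.stack([(u-K[0,2])/K[0,0]*d,(v-K[1,2])/K[1,1]*d,d],-1)
    return p@T[:3,:3].T+T[:3,3]
E
python3 - <<'E'
from h import *
o=manip.get_obs(); print(o)
for n in ['scene','side']: save(n,n+'0'); print(manip.calibration(n))
E
```

```text
pics
{'clock': 0.0, 'joint_pos': array([ 1.08238467,  0.33284854, -0.06471163,  1.46097765,  0.02158393,
        1.34990493, -0.08849861]), 'joint_velocities': array([-0.00070746, -0.00075252, -0.00067372,  0.00078964, -0.00069937,
       -0.00066908, -0.00067776]), 'tau': array([-3.19712308e-04, -6.25452375e+01,  4.87099984e-02, -3.91603303e+01,
        1.60842820e-02,  1.00556941e-02, -5.55322060e-06]), 'position': array([ 0.28055743, -0.55807768,  0.24751317]), 'ee_rot': array([ 9.72996036e-01,  2.30820693e-01, -1.90741782e-04, -6.96140307e-04]), 'ft_force': array([ 0.36467274, -0.30609948,  0.47037609]), 'torque': array([ 0.00351888, -0.00138896,  0.00595456]), 'grip_width': 0.9977988116728186}
{'mtx': array([[384.30490355,   0.        , 255.61799538],
       [  0.        , 384.30490355, 191.29542102],
       [  0.        ,   0.        ,   1.        ]]), 'world_to_cam': array([[-0.88252363,  0.47023621,  0.00547239,  0.37099565],
       [ 0.38975598,  0.73789333, -0.55100246, -0.15973101],
       [-0.26313935, -0.4841398 , -0.83448567,  1.44040539],
       [ 0.        ,  0.        ,  0.        ,  1.        ]])}
{'mtx': array([[451.12395398,   0.        , 252.14862969],
       [  0.        , 451.12395398, 197.38215586],
       [  0.        ,   0.        ,   1.        ]]), 'world_to_cam': array([[-0.9234526 , -0.38350425,  0.0126406 ,  0.46036893],
       [-0.29071651,  0.67776535, -0.67536512,  0.15126333],
       [ 0.25043804, -0.62734251, -0.73737519,  1.39261742],
       [ 0.        ,  0.        ,  0.        ,  1.        ]])}
```

View pics/scene0.png

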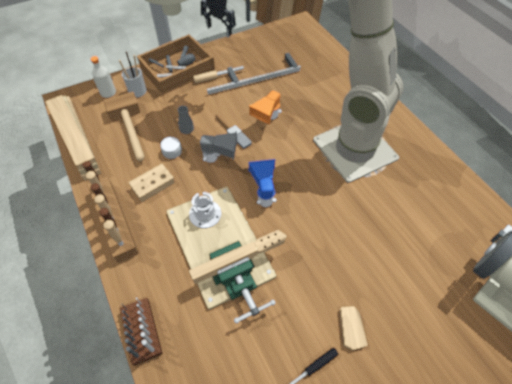

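View pics/side0.png

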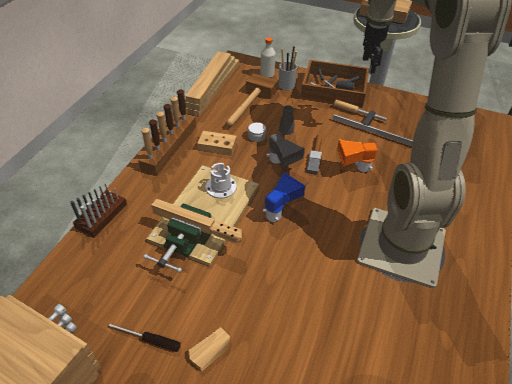

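The nozzle-shaped things in the scene view are grey at (218,146), blue at (263,180) and orange at (266,107). Only the grey one has the right colour. The dark upright thing at (185,120) is the lugless reducer. The stub is at (205,210) and the vice at (237,278). Next I'll enlarge the grey nozzle and the stub.

```bash
python3 - <<'E'
from h import *
a=np.load('pics/scene0.npz'); b=np.load('pics/side0.npz')
c1=cv2.resize(a['im'][95:240,150:300],(600,580),interpolation=cv2.INTER_CUBIC)[:,:,::-1]
c2=cv2.resize(b['im'][120:265,180:330],(600,580),interpolation=cv2.INTER_CUBIC)[:,:,::-1]
cv2.imwrite('pics/c1.png',c1);cv2.imwrite('pics/c2.png',c2)
for z,pix in ((a,[(218,140),(230,150),(218,146),(205,205),(185,120),(263,170)]),(b,[(287,148),(290,152),(219,172)])):
    P=pts(z)
    for u,v in pix: print((u,v),P[v,u].round(3))
E
```

```text
(218, 140) [ 0.465 -0.193  0.102]
(230, 150) [ 0.447 -0.136  0.099]
(218, 146) [ 0.476 -0.17   0.1  ]
(205, 205) [ 0.601 -0.016  0.032]
(185, 120) [ 0.521 -0.369  0.066]
(263, 170) [ 0.39  -0.007  0.103]
(287, 148) [ 0.445 -0.179  0.103]
(290, 152) [ 0.429 -0.161  0.105]
(219, 172) [ 0.628 -0.019  0.061]
```

View pics/c1.png

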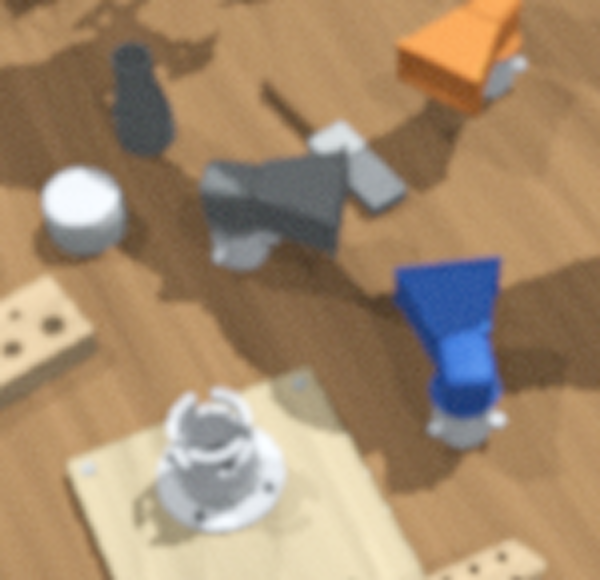

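View pics/c2.png

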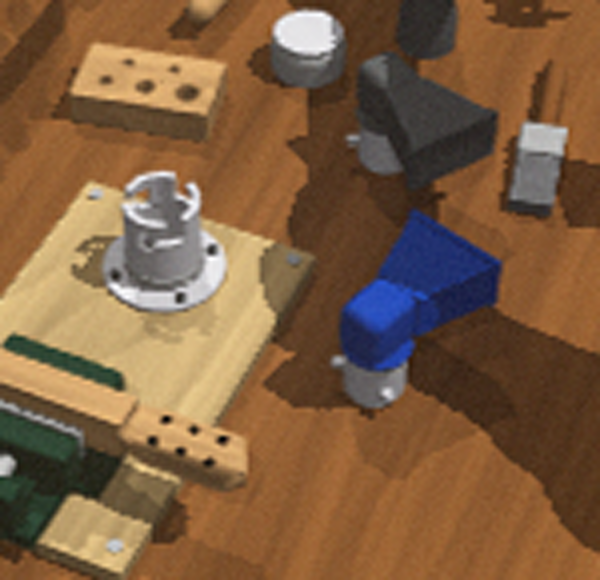

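The crops confirm it: the grey nozzle has its elbow at about (203,138), its hood opening right to about (235,145) and an aluminium tail with a lug. The stub shows its slots. Now I'll measure the positions.

```bash
cat > m.py <<'E'
from h import *
out={}
for n in ['scene0','side0']:
    z=np.load(f'pics/{n}.npz'); P=pts(z); im=z['im'].astype(int); X=P[...,0];Y=P[...,1];Z=P[...,2]
    sat=im.max(-1)-im.min(-1)
    m=(abs(X-.46)<.12)&(abs(Y+.19)<.12)&(Z>.095)&(Z<.125)&(sat<40)&(z['d']>0)
    q=P[m]; print(n,'nozzle top',m.sum(),np.median(q[:,2]),)
    r=cv2.minAreaRect((q[:,:2]*1000).astype(np.float32)); print(r); h=cv2.convexHull((q[:,:2]*1000).astype(np.float32))[:,0]; print(h.round().astype(int).tolist())
    m=(abs(X-.6)<.09)&(abs(Y+.0)<.09)&(Z>.09)&(Z<.115)&(z['d']>0); q=P[m]; print('collar',m.sum(),q.mean(0).round(4), np.median(q[:,2]))
    if m.sum()>5: print(cv2.minEnclosingCircle((q[:,:2]*1000).astype(np.float32)))
    m=(X>.45)&(X<.95)&(Y>-.1)&(Y<.4)&(abs(Z-.018)<.006)&(z['d']>0); q=P[m]
    # board colour
    hsv=cv2.cvtColor(z['im'],cv2.COLOR_RGB2HSV)
    b=m&(hsv[...,2]>120); q=P[b]; print('board',b.sum(),cv2.minAreaRect((q[:,:2]*1000).astype(np.float32)))
    v=(X>.45)&(X<.95)&(Y>-.1)&(Y<.4)&(Z>.03)&(im[...,1]-im[...,0]>15); print('vice',P[v].mean(0),P[v].max(0))
E
python3 m.py
```

```text
scene0 nozzle top 462 0.10296342898429467
((467.02685546875, -193.108642578125), (96.20563507080078, 120.36200714111328), 57.15143966674805)
[[524, -215], [522, -209], [519, -202], [446, -122], [442, -123], [414, -164], [397, -191], [393, -200], [395, -204], [502, -237], [509, -238], [521, -221]]
collar 113 [0.614  0.009  0.0972] 0.09775993908876002
((612.853515625, 7.271610260009766), 32.714481353759766)
board 4452 ((701.8663940429688, 109.62960052490234), (372.81988525390625, 412.3091735839844), 84.86088562011719)
vice [0.62274956 0.25365104 0.06566997] [0.67636577 0.30781143 0.08304928]
side0 nozzle top 400 0.10459997321844472
((465.0110778808594, -193.6193084716797), (91.1768798828125, 122.52315521240234), 57.475372314453125)
[[522, -218], [519, -210], [519, -208], [440, -124], [440, -124], [437, -126], [428, -138], [402, -178], [398, -187], [392, -201], [493, -240], [497, -241], [505, -240], [520, -221]]
collar 114 [0.6133 0.0059 0.0974] 0.09775756519085232
((612.5322265625, 4.780673027038574), 34.066287994384766)
board 2809 ((614.1366577148438, 114.79696655273438), (362.43865966796875, 222.999267578125), 88.89360809326172)
vice [0.61376524 0.24457605 0.07243693] [0.66764472 0.30439956 0.08400907]
```

Call:
jog_arm(
  steps=[0.085,0.035,-0.021,0,-0.14,0.085,0.07,-0.042,0,-0.28,0.085,0.105,-0.063,0,-0.42,0.085,0.14,-0.084,0,-0.56,0.085,0.175,-0.105,0,-0.7,0.085,0.21,-0.126,0,-0.84,0.085,0.245,-0.147,0,-0.98,0.085,0.28,-0.168,0,-1.12,0.085,0.315,-0.19,0,-1.26,0.085,0.347,-0.213,0,-1.4],
  grip_force=40,
)

```text
clock: 1.1
position: [0.4957, -0.2105, 0.2481]
ee_rot: [0.593, 0.805, 0.0, -0.0]
ft_force: [0.5, -0.5, -0.3]
grip_width: 0.994
```

Call:
jog_arm(
  steps=[0.085,0,0,0,-0.14,0.085,0,0,0,-0.28,0.085,0,0,0,-0.42,0.085,0,0,0,-0.56,0.085,0,0,0,-0.7,0.085,0,0,0,-0.7,0.085,0,0,0,-0.7,0.085,0,0,0,-0.7,0.085,0,0,0,-0.7,0.085,0,0,0,-0.7],
)

```text
clock: 2.1
position: [0.4951, -0.2122, 0.2483]
ee_rot: [0.284, 0.959, -0.0, 0.0]
ft_force: [-0.7, -0.5, -0.9]
grip_width: 0.993
```

```bash
python3 - <<'E'
from h import *
o=manip.get_obs(); print(o['clock'],o['position'],o['ee_rot'],o['joint_pos'])
for n in ['wrist','scene']: save(n,n+'1')
print(manip.calibration('wrist'))
E
```

```text
2.1 [ 0.49510284 -0.21222454  0.24831089] [ 2.84444346e-01  9.58692554e-01 -2.88261148e-05  1.69138684e-05] [ 0.79674173  0.18271537 -0.53347659  1.66728873  0.09564867  1.31760613
  1.24050299]
{'mtx': array([[297.31863964,   0.        , 254.09747998],
       [  0.        , 297.31863964, 191.87224073],
       [  0.        ,   0.        ,   1.        ]]), 'world_to_cam': array([[ 5.44304356e-01,  8.38887813e-01, -7.81855419e-05,
        -9.11891985e-02],
       [ 8.05876304e-01, -5.22859260e-01,  2.77815723e-01,
        -5.44661015e-01],
       [ 2.33015344e-01, -1.51279316e-01, -9.60634383e-01,
         2.31308233e-01],
       [ 0.00000000e+00,  0.00000000e+00,  0.00000000e+00,
         1.00000000e+00]])}
```

View pics/wrist1.png

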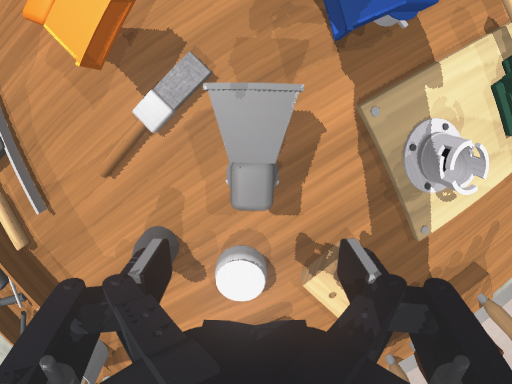

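The wrist view shows the nozzle square-on: mouth rim from (206,86) to (302,87), elbow back edge from (232,208) to (272,208). The stub collar is at about (464,165). I'll cast these pixels onto z = 0.106, and the collar rim onto z = 0.100.

```bash
cat >> h.py <<'E'
def fray(z,u,v,h):
    K=z['mtx']; T=np.linalg.inv(z['world_to_cam']); a=np.array([(u-K[0,2])/K[0,0],(v-K[1,2])/K[1,1]]); r=np.hypot(*a)
    d=T[:3,:3]@np.array([*(a/r*np.sin(r)),np.cos(r)]); c=T[:3,3]; return c+d*(h-c[2])/d[2]
E
python3 - <<'E'
from h import *
z=np.load('pics/wrist1.npz')
f=lambda u,v,h:fray(z,u,v,h)[:2]*1000
A,B,C,D=[f(*p,106) if 0 else f(*p,.106) for p in [(206,86),(302,87),(231,208),(273,208)]]
M=(A+B)/2;Bk=(C+D)/2;e=M-Bk; print(A,B,C,D,'len',np.linalg.norm(e),'w',np.linalg.norm(A-B),np.linalg.norm(C-D),'bearing',np.degrees(np.arctan2(e[1],e[0])))
n=(B-A)/np.linalg.norm(B-A); print('b2',np.degrees(np.arctan2(n[1],n[0])))
u=e/np.linalg.norm(e); print('axis from mouth',M-95*u,'from back',Bk+26*u)
im=z['im']; cv2.imwrite('pics/w1c.png',cv2.resize(im[100:230,380:510],(780,780//1))[:600,:,::-1]); cv2.imwrite('pics/w1n.png',cv2.resize(im[75:225,190:320],(520,600))[:,:,::-1])
E
```

```text
[ 393.87782979 -197.89900767] [ 441.21102899 -126.67056991] [ 500.98657214 -242.6304729 ] [ 522.79583218 -209.01104931] len 113.74591557791815 w 85.52147153141834 40.073800241954 bearing 146.04248227585614
b2 56.39490063304754
axis from mouth [ 496.34236571 -215.34970404] from back [ 490.32545116 -211.29773167]
```

View pics/w1n.png

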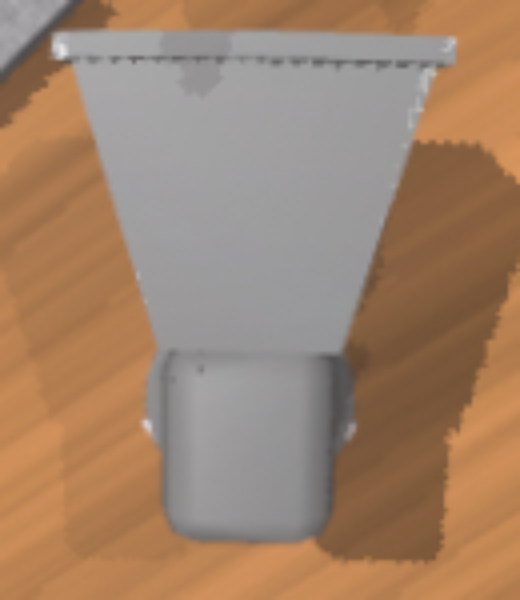

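View pics/w1c.png

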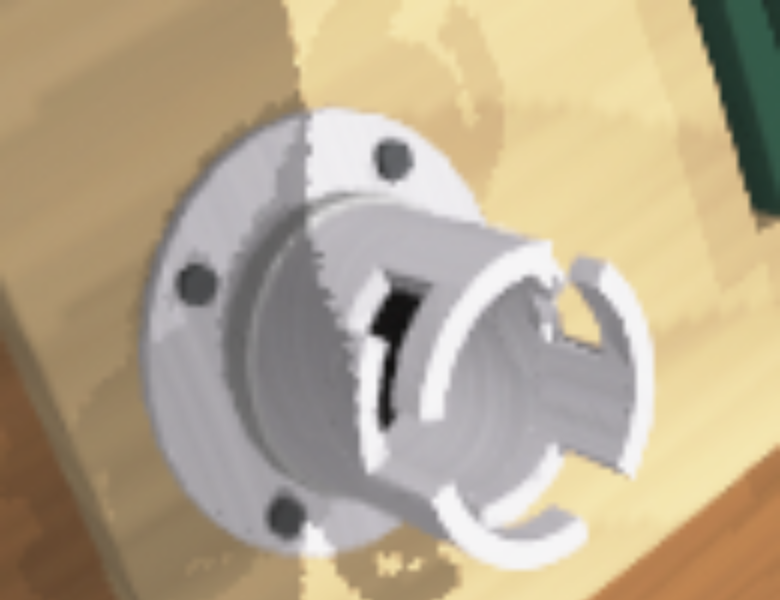

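The nozzle's mouth bears about 147° and its axis is at about (0.495, -0.213), so the tool is already aligned. Descend and grip.

Call:
jog_arm(
  steps=[0.085,0,0,0.03,0,0.085,0,0,0.06,0,0.085,0,0,0.09,0,0.085,0,0,0.12,0,0.085,0,0,0.14,0,0.085,0,0,0.155,0,0.085,0,0,0.168,0,0.085,0,0,0.168,0,0.06,0,0,0.168,0,0.05,0,0,0.168,0],
)

```text
clock: 3.2
position: [0.4958, -0.2125, 0.0814]
ee_rot: [0.284, 0.959, -0.0, 0.001]
ft_force: [0.7, -0.1, -0.4]
grip_width: 0.689
```

Call:
jog_arm(
  steps=[0.045,0,0,0,0,0.04,0,0,0,0,0.035,0,0,0,0,0.03,0,0,0,0,0.03,0,0,0,0,0.03,0,0,0,0,0.03,0,0,0,0,0.03,0,0,0,0,0.03,0,0,0,0,0.03,0,0,0,0],
  grip_force=40,
)

```text
clock: 4.2
position: [0.4955, -0.2128, 0.0812]
ee_rot: [0.284, 0.959, -0.0, 0.001]
ft_force: [-0.4, -1.3, 6.0]
grip_width: 0.49
```

```bash
python3 - <<'E'
from h import *
o=manip.get_obs(); print(o['clock'],o['position'],o['ee_rot'],o['joint_pos'],o['grip_width']*85.4)
save('scene','scene2');im,_=save('side','side2'); cv2.imwrite('pics/side2c.png',cv2.resize(im[80:230,200:350],(600,600))[:,:,::-1])
E
```

```text
4.2 [ 0.49554301 -0.21284149  0.08119773] [ 2.84125809e-01  9.58786674e-01 -3.76504566e-04  7.05234433e-04] [ 0.76031342  0.35176245 -0.50968775  1.84905531  0.20329841  0.99064939
  1.15940944] 41.85850821479457
```

View pics/side2c.png

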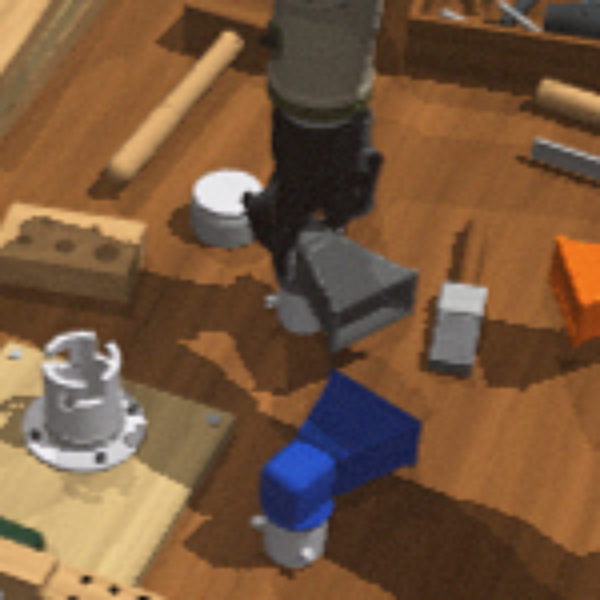

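Gripped at 41.9 mm, and the nozzle is still upright. Before carrying it I'll refine the stub axis from the three views.

```bash
python3 - <<'E'
from h import *
from scipy.optimize import least_squares
z=np.load('pics/wrist1.npz'); im=z['im'].astype(int)
m=(im.min(-1)>215)
ps=np.array([[u,v] for v,u in zip(*np.nonzero(m)) if 448<u<492 and 138<v<197])
q=np.array([fray(z,u,v,.1)[:2]*1000 for u,v in ps])
print(len(q),cv2.minEnclosingCircle(q.astype(np.float32)))
def fit(q):
    # annulus 26.5..32
    f=lambda c:(lambda r:np.maximum(0,r-32)+np.maximum(0,26.5-r))(np.hypot(*(q-c).T))
    s=least_squares(f,q.mean(0),loss='soft_l1'); return s.x,f(s.x).mean(),(f(s.x)>1.5).sum()
print(fit(q))
# gap bearings
c=fit(q)[0]; a=np.degrees(np.arctan2(*(q-c)[:,::-1].T))%360; h=np.histogram(a,72,(0,360))[0]; print('wrist gaps',[(i*5,int(x)) for i,x in enumerate(h) if x<3])
for n in ['scene0','side0','side2']:
    z=np.load(f'pics/{n}.npz'); K=z['mtx'];T=np.linalg.inv(z['world_to_cam']); P=pts(z)
    M=(abs(P[...,0]-.613)<.045)&(abs(P[...,1]-.006)<.045)&(P[...,2]>.09)&(z['im'].min(-1)>150)
    v,u=np.nonzero(M); d=np.stack([(u-K[0,2])/K[0,0],(v-K[1,2])/K[1,1],np.ones(len(u))],1)@T[:3,:3].T; q=T[:3,3]+d*((.1-T[2,3])/d[:,2:]); q=q[:,:2]*1000
    print(n,len(q),fit(q)); c=fit(q)[0]; a=np.degrees(np.arctan2(*(q-c)[:,::-1].T))%360; h=np.histogram(a,24,(0,360))[0]; print(h)
    # board edges: outermost pixels by colour; long edge directions
    hsv=cv2.cvtColor(z['im'],cv2.COLOR_RGB2HSV)
    b=(abs(P[...,2]-.018)<.005)&(P[...,0]>.49)&(P[...,0]<.74)&(P[...,1]>-.08)&(P[...,1]<.31)
    Q=P[b][:,:2]*1000
    lo=[];hi=[];
    for y in range(-50,200,10):
        s=Q[abs(Q[:,1]-y)<5,0]
        if len(s)>10: lo.append((y,s.min()));hi.append((y,s.max()))
    for e in (lo,hi):
        e=np.array(e)
        if len(e)>4:
            s=least_squares(lambda p:e[:,1]-p[0]-p[1]*e[:,0],[600,0],loss='soft_l1',f_scale=1).x; print(' edge x0',s[0].round(1),'bearing',(90-np.degrees(np.arctan(s[1]))).round(2))
E
```

```text
493 ((610.853515625, 6.288088321685791), 32.09916305541992)
(array([609.38316332,   7.3906952 ]), np.float64(1.2102019885002608), np.int64(83))
wrist gaps [(0, 2), (5, 0), (10, 0), (15, 0), (20, 0), (25, 2), (120, 1), (125, 0), (130, 0), (135, 0), (140, 0), (145, 2), (250, 0), (255, 0), (260, 0), (265, 0), (270, 0)]
scene0 110 (array([613.68681109,   9.33857608]), np.float64(0.38382335421558716), np.int64(12))
[3 0 6 7 5 7 7 7 2 1 4 4 4 5 7 7 2 0 6 7 6 6 4 3]
 edge x0 504.2 bearing 88.53
 edge x0 722.5 bearing 88.61
side0 60 (array([611.54364393,   4.54640263]), np.float64(0.06793593194364705), np.int64(0))
[0 0 2 3 3 4 4 2 1 0 3 3 3 4 3 4 0 0 4 2 4 3 4 4]
 edge x0 500.8 bearing 88.45
 edge x0 719.6 bearing 88.46
side2 61 (array([611.61888931,   4.7540789 ]), np.float64(0.088273564820564), np.int64(0))
[0 0 2 4 4 4 4 2 1 0 3 3 3 3 2 5 0 0 4 2 4 3 4 4]
 edge x0 500.8 bearing 88.49
 edge x0 719.7 bearing 88.18
```

Board bearing is 88.5° in both views, so the entry bearing is 137.7°, which agrees with the gap seen at 120–145°. The axis is at about (0.612, 0.006). I'll lift and stop short of the stub for a close wrist look.

Call:
jog_arm(
  steps=[0.03,0,0,-0.01,0,0.03,0,0,-0.03,0,0.03,0,0,-0.06,0,0.03,0,0,-0.09,0,0.03,0,0,-0.12,0,0.03,0,0,-0.15,0,0.03,0,0,-0.165,0,0.03,0,0,-0.165,0,0.03,0,0,-0.165,0,0.03,0,0,-0.165,0],
)

```text
clock: 5.3
position: [0.4943, -0.212, 0.2435]
ee_rot: [0.284, 0.959, 0.0, -0.001]
ft_force: [-0.3, -0.1, -3.1]
grip_width: 0.486
```

Call:
jog_arm(
  steps=[0.03,0.003,0.02,0,0.03,0.03,0.006,0.04,0,0.06,0.03,0.009,0.06,0,0.09,0.03,0.012,0.08,0,0.12,0.03,0.015,0.1,0,0.15,0.03,0.018,0.12,0,0.16,0.03,0.02,0.14,0,0.16,0.03,0.02,0.15,0,0.16,0.03,0.02,0.15,0,0.16,0.03,0.02,0.15,0,0.16],
)

```text
clock: 6.3
position: [0.5596, -0.0765, 0.2446]
ee_rot: [0.36, 0.933, -0.0, -0.001]
ft_force: [-0.1, -0.5, -4.0]
grip_width: 0.487
```

```bash
python3 - <<'E'
from h import *
o=manip.get_obs(); print(o['clock'],o['position'],o['ee_rot'],o['joint_pos'],o['grip_width']*85.4,o['ft_force'])
save('wrist','wrist3');im,_=save('side','side3')
E
```

```text
6.3 [ 0.55956661 -0.07651768  0.24460775] [ 3.59911046e-01  9.32986400e-01 -3.48644499e-04 -5.43579360e-04] [ 0.57440742  0.25895258 -0.61207521  1.60249616  0.15233892  1.32959193
  0.77578906] 41.54764532910321 [-0.08107674 -0.54293161 -4.04829122]
```

View pics/wrist3.png

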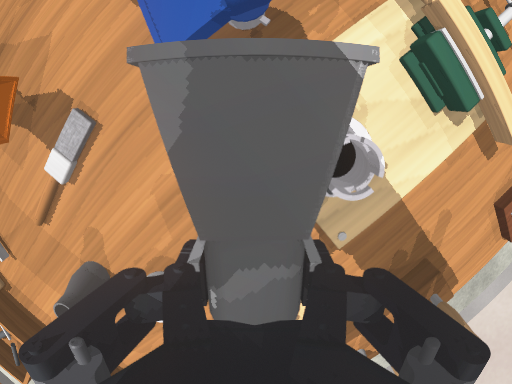

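View pics/side3.png

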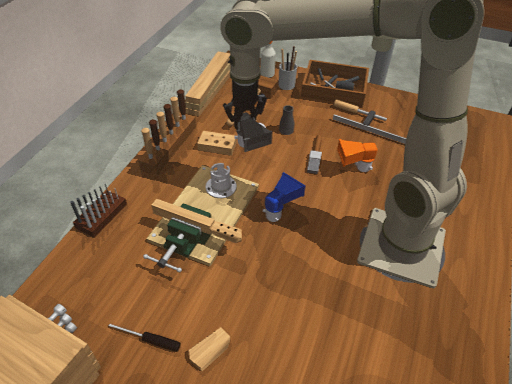

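The hood at (127–380, 45) is square in the hand, and the right half of the collar rim shows at (330–385, 120–200). Measure both.

```bash
python3 - <<'E'
from h import *
z=np.load('pics/wrist3.npz'); im=z['im']
c=cv2.resize(im[105:215,310:400],(540,660))[:600,:,::-1]; cv2.imwrite('pics/w3c.png',c)
p=[fray(z,u,v,.2694)[:2]*1000 for u,v in [(127,46),(380,45)]]
A,B=p;n=(B-A)/np.linalg.norm(B-A); u=np.array([-n[1],n[0]]); M=(A+B)/2
print(A,B,np.linalg.norm(A-B),'bearing',np.degrees(np.arctan2(u[1],u[0])),'axis',M-95*u)
E
```

```text
[457.62090143 -45.74757536] [517.44750687  20.69576975] 89.40884088447321 bearing 137.99964340468054 axis [558.13256694 -76.0937498 ]
```

View pics/w3c.png

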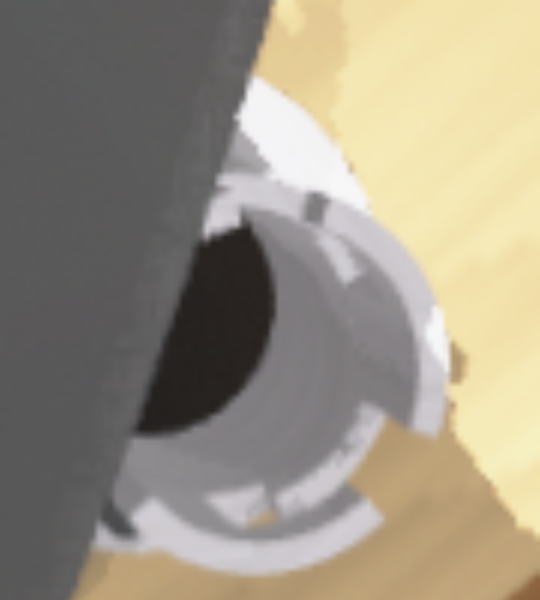

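```bash
python3 - <<'E'
from h import *
from scipy.optimize import least_squares
z=np.load('pics/wrist3.npz')
o=[(370,212),(410,255),(437,310),(449,380),(442,437),(382,520),(330,555),(255,575),(180,560)]
q=np.array([fray(z,310+(u+.5)/6-.5,105+(v+.5)/6-.5,.1)[:2]*1000 for u,v in o])
s=least_squares(lambda c:np.hypot(*(q-c).T)-32,q.mean(0)); print(s.x,s.fun.round(1))
s=least_squares(lambda c:np.hypot(*(q-c[:2]).T)-c[2],[*q.mean(0),32]); print(s.x)
# gap edges
for u,v in [(415,435),(365,500),(442,437),(382,520)]:
    p=fray(z,310+u/6,105+v/6,.1)[:2]*1000-s.x[:2]; print(np.degrees(np.arctan2(p[1],p[0])),np.hypot(*p))
E
```

```text
[611.40264236   5.82799012] [ 0.4 -0.3 -0.5  0.1  0.9 -0.3 -0.4  0.1  0.2]
[611.33889464   5.79989238  32.05418786]
30.605310873167152 28.57484951953922
2.316185771335095 27.51222185946769
32.73908255945313 33.54529001830622
2.5082070196382737 32.44675233227494
```

The fit is good (radius 32.05 mm): stub axis (611.4, 5.8) mm, nozzle axis in hand (558.1, -76.1) mm, mouth bearing 138.0°. The shift in tool axes is x +15.5 mm, y +96.5 mm.

Call:
jog_arm(
  steps=[0.03,0.003,0.016,0,0.01,0.03,0.006,0.032,0,0.01,0.03,0.009,0.05,0,0.01,0.03,0.012,0.07,0,0.01,0.03,0.014,0.085,0,0.01,0.03,0.0155,0.0965,0,0.01,0.03,0.0155,0.0965,0,0.01,0.03,0.0155,0.0965,0.02,0.01,0.03,0.0155,0.0965,0.04,0.01,0.03,0.0155,0.0965,0.055,0.01],
)

```text
clock: 7.4
position: [0.6127, 0.0051, 0.1891]
ee_rot: [0.365, 0.931, -0.001, -0.0]
ft_force: [0.2, -0.3, -3.0]
grip_width: 0.489
```

```bash
python3 - <<'E'
from h import *
o=manip.get_obs(); print(o['clock'],o['position'],o['ee_rot'],o['grip_width']*85.4,o['ft_force'],o['torque'])
a,_=save('side','side4');b,_=save('scene','scene4')
cv2.imwrite('pics/c4.png',np.hstack([cv2.resize(a[110:210,180:270],(400,444)),cv2.resize(b[140:240,160:250],(400,444))])[:,:,::-1])
E
```

```text
7.4 [0.61273815 0.00506025 0.18905722] [ 3.64900621e-01  9.31046250e-01 -5.52305915e-04 -3.33851939e-04] 41.794106656472735 [ 0.1504789  -0.30968988 -3.04510055] [ 0.03380094 -0.03090399  0.00017362]
```

View pics/c4.png

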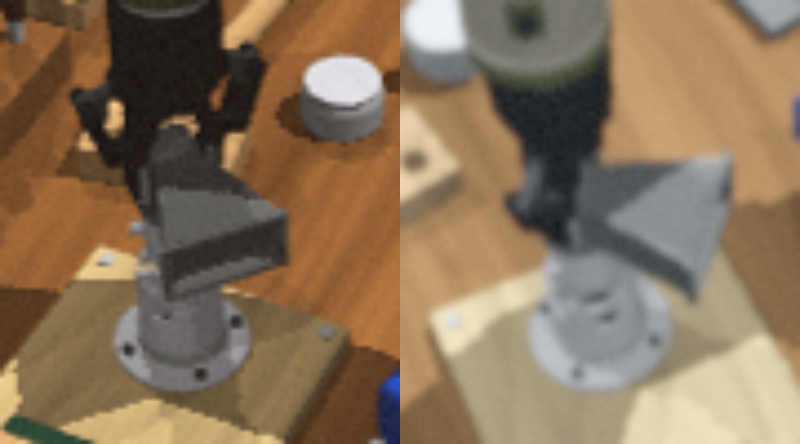

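Nozzle and collar line up in both views. Lower slowly, watching the force.

Call:
jog_arm(
  steps=[0.03,0,0,0.003,0,0.03,0,0,0.006,0,0.03,0,0,0.009,0,0.03,0,0,0.012,0,0.03,0,0,0.015,0,0.03,0,0,0.018,0,0.03,0,0,0.02,0,0.03,0,0,0.022,0,0.03,0,0,0.024,0,0.03,0,0,0.024,0],
)

```text
clock: 8.5
position: [0.6131, 0.0064, 0.166]
ee_rot: [0.364, 0.931, -0.0, -0.0]
ft_force: [0.8, -0.5, -3.9]
grip_width: 0.488
```

Call:
jog_arm(
  steps=[0.03,0,0,0.002,0,0.03,0,0,0.004,0,0.03,0,0,0.006,0,0.03,0,0,0.008,0,0.03,0,0,0.01,0,0.03,0,0,0.012,0,0.03,0,0,0.014,0,0.03,0,0,0.016,0,0.03,0,0,0.016,0,0.03,0,0,0.016,0],
)

```text
clock: 9.5
position: [0.6133, 0.0064, 0.1503]
ee_rot: [0.364, 0.931, -0.0, 0.0]
ft_force: [0.0, 0.3, -3.0]
grip_width: 0.486
```

```bash
python3 - <<'E'
from h import *
o=manip.get_obs(); print(o['clock'],o['position'],o['ee_rot'],o['grip_width']*85.4,o['ft_force'],o['torque'])
a,_=save('side','side5');b,_=save('scene','scene5')
cv2.imwrite('pics/c5.png',np.hstack([cv2.resize(a[110:210,180:270],(400,444)),cv2.resize(b[140:240,160:250],(400,444))])[:,:,::-1])
E
```

```text
9.5 [0.61328695 0.00636263 0.15031209] [ 3.64313608e-01  9.31276325e-01 -2.20927927e-05  2.51841343e-05] 41.50106206556404 [ 0.01681137  0.27181041 -3.00061078] [-0.01106092  0.033544   -0.02037008]
```

View pics/c5.png

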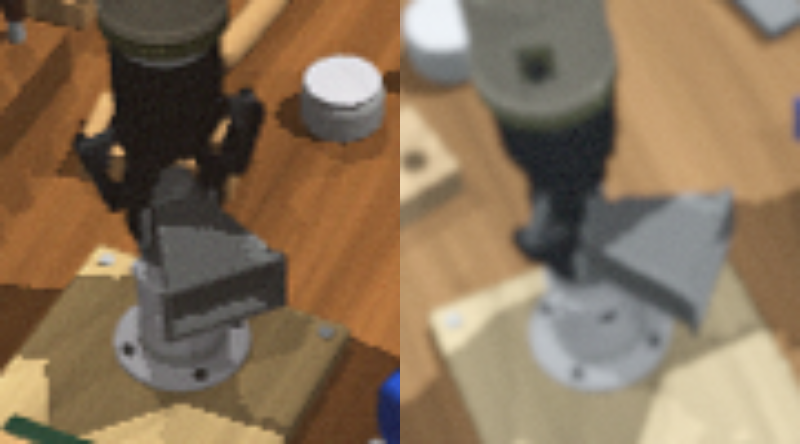

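The lugs are freely inside the slots. Lower the rest, 1 mm per row.

Call:
jog_arm(
  steps=[0.03,0,0,0.001,0,0.03,0,0,0.0025,0,0.03,0,0,0.004,0,0.03,0,0,0.0055,0,0.03,0,0,0.007,0,0.03,0,0,0.008,0,0.03,0,0,0.009,0,0.03,0,0,0.01,0,0.03,0,0,0.01,0,0.03,0,0,0.01,0],
)

```text
clock: 10.6
position: [0.6133, 0.0064, 0.1403]
ee_rot: [0.364, 0.931, -0.0, 0.0]
ft_force: [0.7, 0.3, -2.9]
grip_width: 0.492
```

Call:
jog_arm(
  steps=[0.03,0,0,0.0003,0,0.03,0,0,0.0006,0,0.03,0,0,0.0009,0,0.03,0,0,0.0012,0,0.03,0,0,0.0012,0,0.03,0,0,0.0012,0,0.03,0,0,0.0012,0,0.03,0,0,0.0012,0,0.03,0,0,0.0012,0,0.03,0,0,0.0012,0],
)

```text
clock: 11.6
position: [0.6133, 0.0063, 0.1393]
ee_rot: [0.364, 0.931, -0.0, 0.0]
ft_force: [-1.3, -0.1, 2.2]
grip_width: 0.487
```

Contact at the ledge height (force from -2.9 to +2.2 N, TCP z 0.1393 against 0.1392 expected). Release gently, then retreat upward.

Call:
jog_arm(
  steps=[0.042,0,0,0,0,0.044,0,0,0,0,0.047,0,0,0,0,0.051,0,0,0,0,0.056,0,0,0,0,0.062,0,0,0,0,0.07,0,0,0,0,0.08,0,0,0,0,0.085,0,0,0,0,0.085,0,0,0,0],
)

```text
clock: 12.6
position: [0.6133, 0.0064, 0.1391]
ee_rot: [0.364, 0.931, -0.0, 0.0]
ft_force: [-0.2, 0.0, -0.6]
grip_width: 0.99
```

Call:
jog_arm(
  steps=[0.085,0,0,-0.01,0,0.085,0,0,-0.02,0,0.085,0,0,-0.04,0,0.085,0,0,-0.06,0,0.085,0,0,-0.08,0,0.085,0,0,-0.1,0,0.085,0,0,-0.11,0,0.085,0,0,-0.11,0,0.085,0,0,-0.11,0,0.085,0,0,-0.11,0],
)

```text
clock: 13.6
position: [0.6128, 0.0063, 0.248]
ee_rot: [0.364, 0.931, -0.0, -0.001]
ft_force: [-0.8, 0.0, -0.3]
grip_width: 0.998
```

```bash
python3 - <<'E'
from h import *
o=manip.get_obs(); print(o['clock'],o['position'],o['ee_rot'],o['joint_pos'],o['grip_width']*85.4,o['ft_force'])
save('wrist','wrist6')
a,_=save('side','side6');b,_=save('scene','scene6')
cv2.imwrite('pics/c6.png',np.hstack([cv2.resize(a[110:210,180:270],(400,444)),cv2.resize(b[140:240,160:250],(400,444))])[:,:,::-1])
E
```

```text
13.6 [0.61283877 0.00627226 0.24802161] [ 3.64291734e-01  9.31284560e-01 -3.22829605e-04 -7.05301505e-04] [ 0.4083406   0.37509104 -0.63800154  1.46732889  0.22413267  1.37441789
  0.58468818] 85.20094090473559 [-0.81989547  0.02996292 -0.31325959]
```

View pics/c6.png

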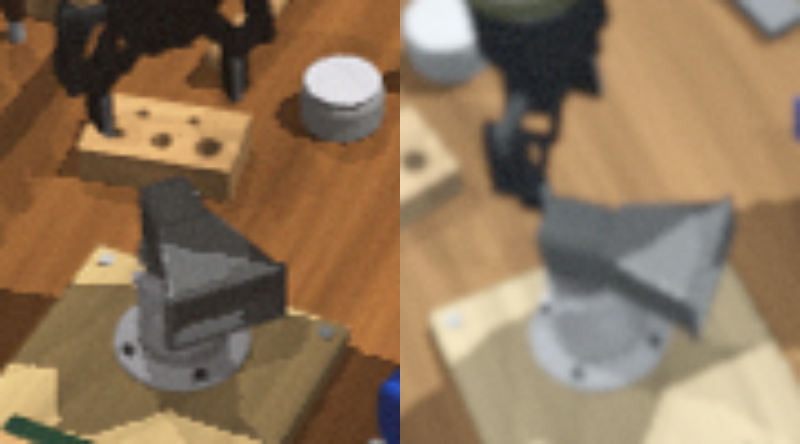

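View pics/wrist6.png

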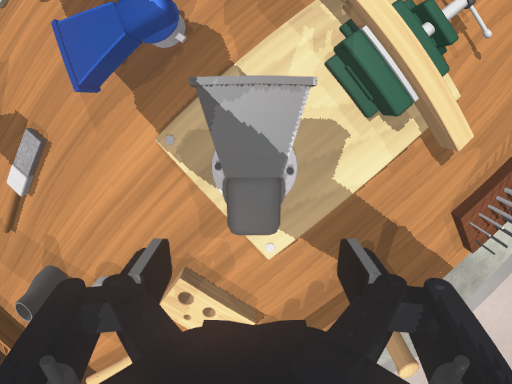

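It hangs upright and released. The mouth still points at the entry bearing, with rim corners at (190,80) and (316,80) in the wrist view. Next I'll shut the fingers, go to the anticlockwise side of the mouth rim and descend. The tips will be at z of about 0.125, above the vice and below the hood top.

Call:
jog_arm(
  steps=[0.04,0.01,-0.01,-0.01,0,0.02,0.025,-0.02,-0.01,0,0,0.04,-0.032,-0.01,0,0,0.055,-0.045,-0.01,0,0,0.07,-0.058,-0.01,0,0,0.085,-0.07,-0.01,0,0,0.093,-0.08,-0.01,0,0,0.093,-0.08,-0.01,0,0,0.093,-0.08,-0.01,0,0,0.093,-0.08,-0.01,0],
  grip_force=20,
)

```text
clock: 14.75
position: [0.4912, 0.0108, 0.259]
ee_rot: [0.364, 0.931, 0.0, -0.0]
ft_force: [0.4, 0.2, -0.7]
grip_width: 0.001
```

```bash
python3 - <<'E'
from h import *
o=manip.get_obs(); print(o['clock'],o['position'],o['ee_rot'],o['grip_width']*85.4,o['ft_force'])
save('wrist','wrist7')
E
```

```text
14.75 [0.4911868  0.01077833 0.25899509] [ 3.64309238e-01  9.31278021e-01  1.63081636e-04 -3.29884072e-05] 0.06667068581080977 [ 0.42038815  0.19466068 -0.65868255]
```

View pics/wrist7.png

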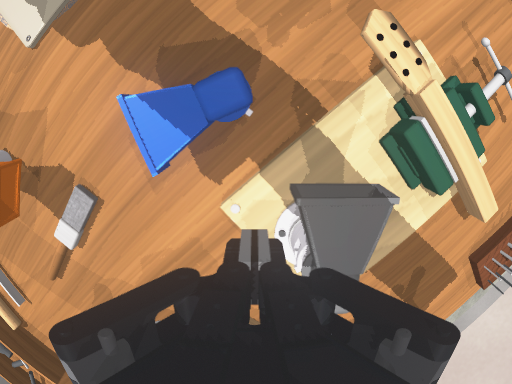

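The shut fingers at (255,250) stand clear to the left of the rim, and the blue nozzle at (190,115) is low and well away. Descend.

Call:
jog_arm(
  steps=[0,0,0,0.02,0,0,0,0,0.04,0,0,0,0,0.06,0,0,0,0,0.08,0,0,0,0,0.1,0,0,0,0,0.11,0,0,0,0,0.117,0,0,0,0,0.117,0,0,0,0,0.117,0,0,0,0,0.117,0],
)

```text
clock: 15.8
position: [0.4912, 0.0107, 0.1429]
ee_rot: [0.364, 0.931, 0.0, 0.001]
ft_force: [0.1, -0.2, 0.3]
grip_width: -0.005
```

```bash
python3 - <<'E'
from h import *
o=manip.get_obs(); print(o['clock'],o['position'],o['ee_rot'],o['grip_width']*85.4,o['ft_force'])
save('wrist','wrist8')
b,_=save('side','side8')
cv2.imwrite('pics/c8.png',cv2.resize(b[100:220,180:300],(600,600))[:,:,::-1])
E
```

```text
15.8 [0.49123029 0.01073858 0.14292862] [3.64347267e-01 9.31262898e-01 1.57492910e-04 6.77647461e-04] -0.4256687665369431 [ 0.05024169 -0.22720204  0.3363673 ]
```

View pics/wrist8.png

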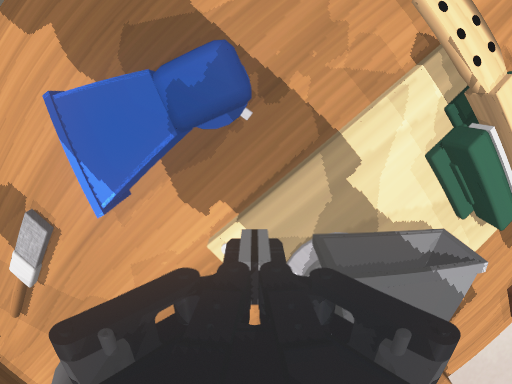

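View pics/c8.png

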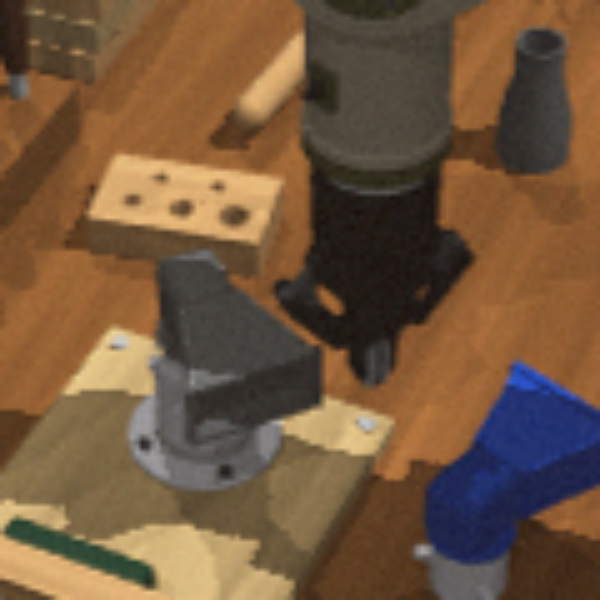

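Call:
jog_arm(
  steps=[0,0,0,-0.005,0,0,0,0.002,-0.01,0,0,0,0.005,-0.01,0,0,0,0.008,-0.01,0,0,0,0.011,-0.01,0,0,0,0.013,-0.01,0,0,0,0.015,-0.01,0,0,0,0.015,-0.01,0,0,0,0.015,-0.01,0,0,0,0.015,-0.01,0],
)

```text
clock: 16.9
position: [0.5008, 0.0216, 0.1521]
ee_rot: [0.364, 0.931, -0.0, 0.0]
ft_force: [0.6, -0.6, -1.2]
grip_width: 0.001
```

```bash
python3 - <<'E'
from h import *
o=manip.get_obs(); print(o['clock'],o['position'],o['ee_rot'],o['ft_force'])
save('wrist','wrist9')
for t in (5,10,15,20,25,30): 
  r=np.radians(t); print(t,r.round(3),(-92+92*np.cos(r)+62*np.sin(r)).round(1),(62+92*np.sin(r)-62*np.cos(r)).round(1))
E
```

```text
16.9 [0.50079633 0.0216279  0.15207936] [ 3.64376246e-01  9.31251817e-01 -6.63495528e-05  2.02883157e-06] [ 0.61443088 -0.60845076 -1.19487897]
5 0.087 5.1 8.3
10 0.175 9.4 16.9
15 0.262 12.9 25.9
20 0.349 15.7 35.2
25 0.436 17.6 44.7
30 0.524 18.7 54.3
```

View pics/wrist9.png

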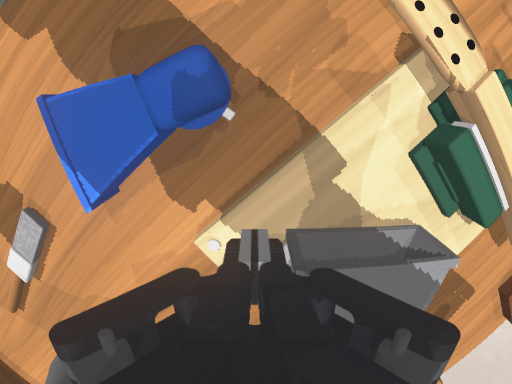

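The finger's right edge (283) is nearly touching the rim (287). Push along the arc about the stub axis, 12.5° per call and turning with the nozzle. The same numbers serve each call because the frame rotates along.

Call:
jog_arm(
  steps=[0,0.0013,0.002,0,0.022,0,0.0026,0.0041,0,0.044,0,0.0039,0.0062,0,0.065,0,0.0051,0.0083,0,0.087,0,0.0062,0.0104,0,0.109,0,0.0073,0.0126,0,0.131,0,0.0084,0.0147,0,0.153,0,0.0094,0.0169,0,0.175,0,0.0103,0.0191,0,0.196,0,0.0112,0.0214,0,0.218],
)

```text
clock: 17.95
position: [0.5072, 0.0452, 0.1521]
ee_rot: [0.464, 0.886, -0.0, 0.0]
ft_force: [-0.8, -0.6, 0.2]
grip_width: -0.002
```

```bash
cat > st.py <<'E'
from h import *
import sys
o=manip.get_obs(); p=o['position']; q=o['ee_rot']; b=2*np.arctan2(q[1],q[0]); d=p[:2]*1000-[611.4,5.8]
print(o['clock'],p.round(4),o['ft_force'].round(1),'tool bearing',np.degrees(b).round(2),'x\'',d@[np.cos(b),np.sin(b)],'y\'',d@[-np.sin(b),np.cos(b)])
n=sys.argv[1]
w,_=save('wrist','w'+n); s,_=save('side','s'+n)
cv2.imwrite(f'pics/c{n}.png',np.hstack([cv2.resize(w,(400,300)),cv2.resize(s[110:218,170:314],(400,300))])[:,:,::-1])
E
python3 st.py 10
```

```text
17.95 [0.5072 0.0452 0.1521] [-0.8 -0.6  0.2] tool bearing 124.68 x' 91.69327433160335 y' 63.232038291254135
```

View pics/c10.png

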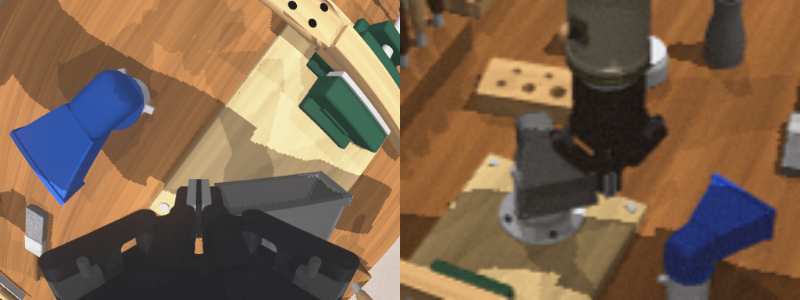

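The nozzle is turning with the finger at under 1 N. Continue.

Call:
jog_arm(
  steps=[0,0.0013,0.002,0,0.022,0,0.0026,0.0041,0,0.044,0,0.0039,0.0062,0,0.065,0,0.0051,0.0083,0,0.087,0,0.0062,0.0104,0,0.109,0,0.0073,0.0126,0,0.131,0,0.0084,0.0147,0,0.153,0,0.0094,0.0169,0,0.175,0,0.0103,0.0191,0,0.196,0,0.0112,0.0214,0,0.218],
)

```text
clock: 19.05
position: [0.5184, 0.0666, 0.1521]
ee_rot: [0.558, 0.83, -0.0, -0.0]
ft_force: [-0.4, 0.3, 0.2]
grip_width: -0.002
```

```bash
python3 st.py 11
```

```text
19.05 [0.5184 0.0666 0.1521] [-0.4  0.3  0.2] tool bearing 112.19 x' 91.42641456985737 y' 63.13398740218395
```

View pics/c11.png

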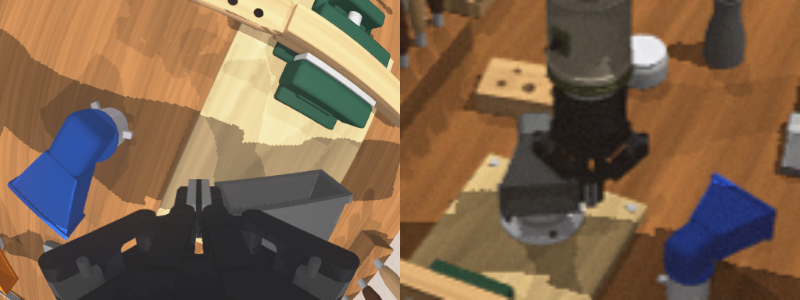

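Call:
jog_arm(
  steps=[0,0.0013,0.002,0,0.022,0,0.0026,0.0041,0,0.044,0,0.0039,0.0062,0,0.065,0,0.0051,0.0083,0,0.087,0,0.0062,0.0104,0,0.109,0,0.0073,0.0126,0,0.131,0,0.0084,0.0147,0,0.153,0,0.0094,0.0169,0,0.175,0,0.0103,0.0191,0,0.196,0,0.0112,0.0214,0,0.218],
)

```text
clock: 20.15
position: [0.5341, 0.0851, 0.1521]
ee_rot: [0.645, 0.764, 0.0, 0.0]
ft_force: [-1.2, 0.5, 0.8]
grip_width: 0.0
```

```bash
python3 st.py 12; cat > nb.py <<'E'
from h import *
import sys
z=np.load(sys.argv[1]); P=pts(z)*1000; im=z['im'].astype(int); s=im.max(-1)-im.min(-1)
d=P[...,:2]-[611.4,5.8]; m=(np.hypot(d[...,0],d[...,1])<115)&(P[...,2]>125)&(P[...,2]<172)&(s<35)&(im.max(-1)>40)
q=P[m]; t=q[q[:,2]>np.percentile(q[:,2],50)]; print(m.sum(),'z pct',np.percentile(q[:,2],[50,80,95]).round(1))
print(cv2.minAreaRect(q[:,:2].astype(np.float32)))
E
python3 nb.py pics/s12.npz
```

```text
20.15 [0.5341 0.0851 0.1521] [-1.2  0.5  0.8] tool bearing 99.7 x' 91.20982847414261 y' 62.883284529861335
269 z pct [162.  164.3 166.1]
((613.9149169921875, 65.89735412597656), (82.08563995361328, 141.16098022460938), 40.48834228515625)
```

View pics/c12.png

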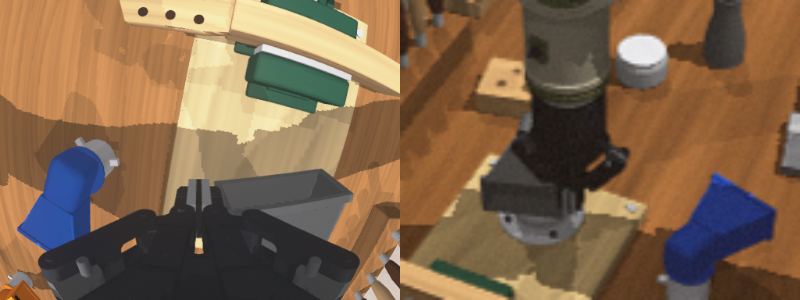

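```bash
python3 - <<'E'
from h import *
z=np.load('pics/w12.npz'); cv2.imwrite('pics/w12c.png',cv2.resize(z['im'][205:285,260:460],(800,320))[:,:,::-1])
E
```

```text
(no output)
```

View pics/w12c.png

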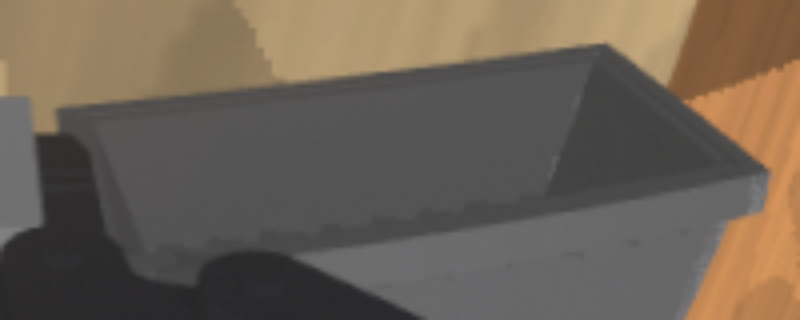

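```bash
python3 - <<'E'
from h import *
z=np.load('pics/w12.npz')
for (a,b,h) in [((57,108),(605,44),.116),((300,250),(768,172),.164)]:
    A,B=[fray(z,260+u/4,205+v/4,h)[:2]*1000 for u,v in (a,b)]; n=B-A; print(A,B,np.linalg.norm(n),'mouth bearing',np.degrees(np.arctan2(n[1],n[0]))+90)
    print('corner bearing-> mouth', np.degrees(np.arctan2(B[1]-5.8,B[0]-611.4))+np.degrees(np.arctan2(45,95)), np.hypot(*(B-[611.4,5.8])))
E
```

```text
[544.93640085  87.0537982 ] [631.23263157 110.51240289] 89.42787915035156 mouth bearing 105.20768998614503
corner bearing-> mouth 104.6213380609174 106.57401463078678
[568.60729132  94.25448227] [630.84471434 110.75672501] 64.38804888525777 mouth bearing 104.85024860809857
corner bearing-> mouth 104.8503268183085 106.74273296360437
```

Both rim edges agree that the mouth is at 104.9°, 5.2° behind the tool. It should drop below about 93° and is wanted at 88.5°. Another 12.5°, then finish slowly.

Call:
jog_arm(
  steps=[0,0.0013,0.002,0,0.022,0,0.0026,0.0041,0,0.044,0,0.0039,0.0062,0,0.065,0,0.0051,0.0083,0,0.087,0,0.0062,0.0104,0,0.109,0,0.0073,0.0126,0,0.131,0,0.0084,0.0147,0,0.153,0,0.0094,0.0169,0,0.175,0,0.0103,0.0191,0,0.196,0,0.0112,0.0214,0,0.218],
)

```text
clock: 21.25
position: [0.5532, 0.0998, 0.1521]
ee_rot: [0.724, 0.69, -0.0, 0.0]
ft_force: [-1.0, 0.4, 0.1]
grip_width: -0.001
```

```bash
python3 st.py 13;python3 nb.py pics/s13.npz; python3 - <<'E'
from h import *
z=np.load('pics/w13.npz'); cv2.imwrite('pics/w13c.png',cv2.resize(z['im'][205:285,260:460],(800,320))[:,:,::-1])
E
```

```text
21.25 [0.5532 0.0998 0.1521] [-1.   0.4  0.1] tool bearing 87.22 x' 91.07667338122012 y' 62.69978321138779
196 z pct [161.4 163.9 166.1]
((606.4140014648438, 81.2610855102539), (50.90178298950195, 97.17642211914062), 89.79207611083984)
```

View pics/c13.png

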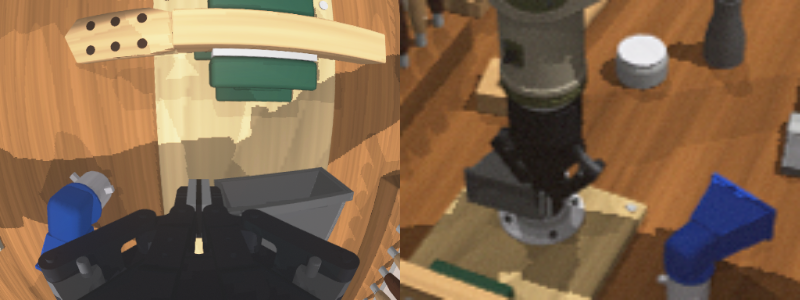

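View pics/w13c.png

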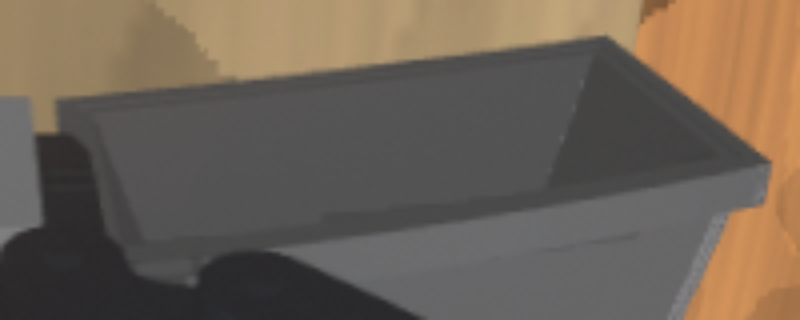

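It has not dropped yet: the hood top is unchanged and the mouth is at about 92.6°. Another 4°, slowly.

Call:
jog_arm(
  steps=[0,0.0005,0.0008,0,0.009,0,0.0011,0.0016,0,0.017,0,0.0016,0.0024,0,0.026,0,0.0021,0.0033,0,0.035,0,0.0026,0.0041,0,0.044,0,0.0031,0.0049,0,0.052,0,0.0036,0.0057,0,0.061,0,0.0041,0.0066,0,0.07,0,0.0041,0.0066,0,0.07,0,0.0041,0.0066,0,0.07],
)

```text
clock: 22.35
position: [0.5599, 0.1034, 0.1521]
ee_rot: [0.747, 0.665, -0.0, 0.0]
ft_force: [-0.4, -0.0, 0.2]
grip_width: -0.007
```

```bash
python3 st.py 14;python3 nb.py pics/s14.npz; python3 - <<'E'
from h import *
z=np.load('pics/w14.npz'); cv2.imwrite('pics/w14c.png',cv2.resize(z['im'][205:285,260:460],(800,320))[:,:,::-1])
E
```

```text
22.35 [0.5599 0.1034 0.1521] [-0.4 -0.   0.2] tool bearing 83.3 x' 90.89428279664625 y' 62.543705836305094
199 z pct [153.5 156.1 158.4]
((601.5874633789062, 81.96173858642578), (50.48596954345703, 117.06188201904297), 84.1239242553711)
```

View pics/w14c.png

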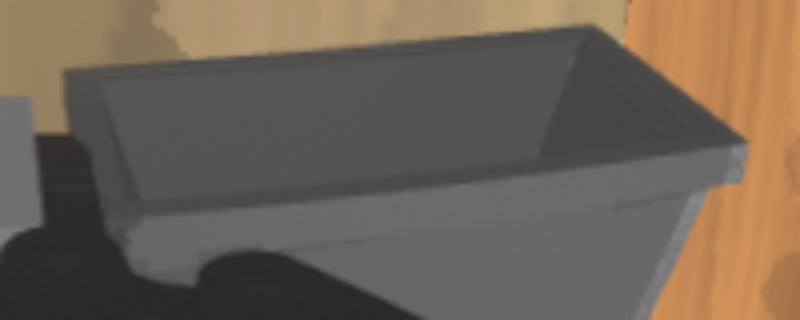

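View pics/c14.png

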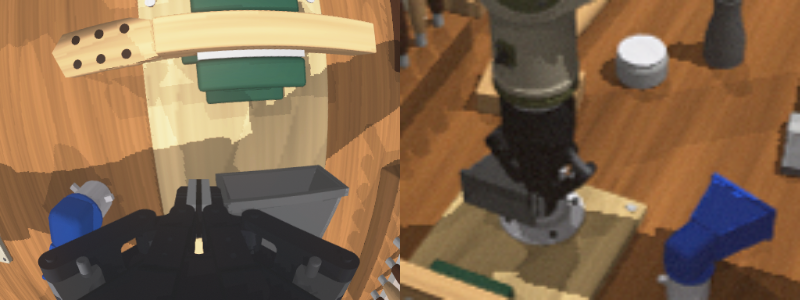

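The hood top fell 8 mm (161.4 to 153.5), so the lugs have dropped into the notches. Back the finger straight off the rim, then rise.

Call:
jog_arm(
  steps=[0,0,-0.003,0,0,0,0,-0.008,0,0,0,0,-0.015,0,0,0,0,-0.025,0,0,0,0,-0.035,-0.01,0,0,0,-0.04,-0.03,0,0,0,-0.04,-0.06,0,0,0,-0.04,-0.09,0,0,0,-0.04,-0.12,0,0,0,-0.04,-0.13,0],
)

```text
clock: 23.45
position: [0.5204, 0.1087, 0.2853]
ee_rot: [0.747, 0.665, 0.002, 0.001]
ft_force: [0.5, -0.0, 0.6]
grip_width: 0.001
```

Call:
jog_arm(
  steps=[0,0,-0.02,0,0,0,0,-0.05,0,0,0,0,-0.09,0,0,0,0,-0.12,0,0,0,0,-0.15,0,0,0,0,-0.15,0,0,0,0,-0.15,0,0,0,0,-0.15,0,0,0,0,-0.15,0,0,0,0,-0.15,0,0],
)

```text
clock: 24.45
position: [0.3715, 0.1255, 0.2818]
ee_rot: [0.747, 0.664, -0.0, -0.0]
ft_force: [0.1, 0.3, -0.5]
grip_width: 0.001
```

```bash
python3 st.py 15;python3 nb.py pics/s15.npz; python3 - <<'E'
from h import *
save('scene','scene15')
E
python3 nb.py pics/scene15.npz
```

```text
24.45 [0.3715 0.1255 0.2818] [ 0.1  0.3 -0.5] tool bearing 83.28 x' 90.80560443334244 y' 252.27215901475606
592 z pct [153.9 156.3 158.2]
((611.2083129882812, 42.103309631347656), (125.74443054199219, 91.17697143554688), 86.30992889404297)
687 z pct [152.8 154.9 156.2]
((615.9387817382812, 43.02318572998047), (122.40023803710938, 89.88903045654297), 87.3875732421875)
```

View pics/s15.png

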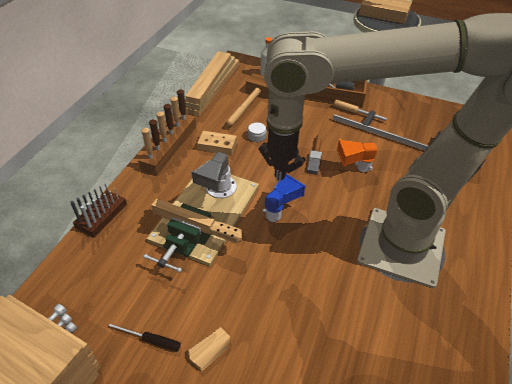

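View pics/scene15.png

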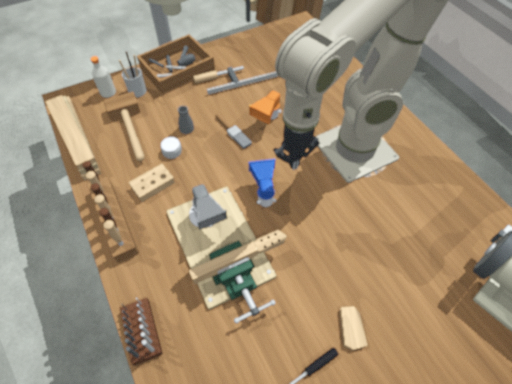

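Mouth faces the vice at about 87° (locked is 88.5° ± 5°). The top is at 156 mm, which is the locked height of 132 + 24 mm. The bystanders are where they were and the arm is clear, so I'll hand in.

```bash
python3 -c "
from workcell import manip
print(manip.hand_in(), manip.get_obs()['clock'])"
```

```text
the job is handed in; nothing more can be done
the job is handed in; nothing more can be done
```

The grey nozzle is locked on the stub with its mouth facing the vice, and the job was handed in after about 24.6 s of the 67 s allowed.

- **Placing:** I gripped it across the elbow and lowered it into the correct slot. The lugs met the ledge at the expected height with about 5 N. I then let go and lifted clear, and it stayed hanging upright.
- **Locking:** I pushed the mouth's side rim clockwise with the shut fingers, with about 1 N on the wrist, until it fell 8 mm, and then drew the arm away.
- **Last checks:** The hood top measured about 156 mm, which is exactly the locked height. The mouth bearing was about 86–87° in the world frame, and the notch is at 88.5° with about ±5° of play. By eye the other bench items looked unmoved in the last pictures.
- **Disagreements:** The scene and side cameras differed by about 2–3 mm on the stub's position, so I used the wrist camera's close-up instead. The nozzle turned about 5° behind the finger, which I allowed for by measuring the rim.

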